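# Shut the cruet and show its foot to the close-up camera

### The arm

A 6-joint arm with a two-finger parallel gripper is mounted at the origin on the work surface. World frame = base frame: x ahead of the robot, y to its left, z up, the work surface at z = 0. Lengths are in m, angles in rad, forces in N, time in s.
With the tool pointing down it reaches from about 0.35 to 0.975 m from the base axis. Payload 4.9 kg.
Tool frame: the origin (TCP) lies between the finger pads, 19 mm behind the fingertips; this is the grasp point; x points along the fingers, y is the direction in which the jaws open and shut, and the axes are right-handed (so a half turn about x gives the same grasp; the last joint's range is limited). The gripper opens to 85 mm and grips with 20 to 120 N. Pads are 22 mm wide; open, the fingers measure 114 mm over their backs; the gripper's body (76 mm by 85 mm) begins 54 mm behind the grasp point. The pads swing forward as they close: fully open they stand 13 mm farther back than shut.
Start: joints at [1.15, 0.053, 1.613, -0, 1.476, -0.119], TCP at [0.186, 0.597, 0.25] pointing down, gripper open.
Joint ranges: [-3.01, 3.01], [-1.01, 2.22], [0.06, 2.58], [-1.02, 4.17], [0.09, 2.62], [-3.14, 3.14]. Speed limits (rad/s): [2.57, 2.57, 3.14, 3.14, 3.14, 3.14].

### API

Orientations are given as a rotation vector (axis times angle).
In Python, from station import ctrl, get_image, calibration, finish_job, search_frame, cut_out, mark_of gives the robot as it stands. The module is installed in compiled form; this text tells all that it offers.
- The arm moves only by the tool arm_command, never from a script. Its argument "plan" is a list that holds one entry, the list of rows, each a list of 7 numbers: the shift along the tool's x, y, z in m, then the turn, a rotation vector about the tool's x, y, z in degrees, then the finger opening in m, from 0 to 0.0854. A call has 1 to 20 rows; each row shifts and turns the pose as measured when the row begins, along the tool's axes as they then stand; what a row does not reach is not made up. A row lasts 1/12 s, in which the tool goes at most 41.7 mm and 7.16 degrees, less where a joint would pass 70% of its speed; a pose out of reach is approached as far as the arm can. A call with a gripper value outside its range is refused whole. The fingers move at their own pace and stop on an object; "squeeze" is the grip in N (left out, the last holds). Time passes only in rows, so rows that do not move let the fingers close. It gives the time, the measured TCP pose, the force and the opening at its end, in the units of the state.
- ctrl.get_obs(): the state, without advancing time (a new reading comes with each control period).
- get_image(name): name is "scene" or "top"; returns the picture (420x560x3 uint8, red, green, blue); there is no depth.
- calibration(name): a dict with "fx", "fy", "cx", "cy" (pixels), "k1" (the pictures are not rectified: a ray, as slopes to the right and down, at radius r is drawn at 1 + k1 r^2 times it, then the intrinsics apply), "cam_to_world" (4x4, takes a point from camera to world coordinates). Camera axes: x right, y down, z forward; pixel columns grow to the right and rows downward; lengths in m; the calibration is good to about 2 mm. A picture is of the moment at which its call begins. calibration takes no time and is no camera call.
- finish_job(): hands the job in, once; it reports no verdict.
Trained networks look in the newest picture that a camera, given by its name, has taken for a name from the list of things; names that differ only in an ending like _2 or _b are one class to them, and where a whole thing is asked for, a point or a joint stands for the part that bears it (a point fixed in the world has none). Each returns a list of dicts, best first, with "conf" (0 to 1); they miss things now and then, are a little off and sometimes report something else, mostly with a low value. They report only what shows in the picture. A call takes as long as a camera call.
- search_frame(camera, thing): "at" ([x, y, z] in m, in the coordinates of the camera as it stood for that picture, good to about 4 mm: the middle of the surface that is visible of it).
- cut_out(camera, thing): "mask" (420x560 bool, what is visible of it).
- mark_of(camera, thing): "at" ([x, y, z] in m, in the coordinates of the camera as it stood for that picture, good to about 4 mm: a listed point, or the origin of a listed thing).
The state is a dict: "t": time; "q": joint angles; "dq": joint speeds; "effort": joint torques, N m; "tool_pos": TCP position; "tool_rot": TCP orientation; "contact_force": force on the tool from outside, world axes, zero at the start; "wrist_torque": the same for the moment, N m; "opening": finger opening in m.
Only numpy, scipy, OpenCV 4.12 (cv2) and the standard library are available. Lean on these libraries where they do the work, as an engineer would, in place of code of your own. Each camera call takes 0.05 s, during which the arm holds its last target. There are 200 camera calls.

### The job

Before the cruet can be tipped, turn its wing cap clockwise until it is fully shut, with the cruet still standing in its bamboo caddy. Then lift the cruet out and hold it in the air so that the centre of its foot is on the camera's line of sight, about 15 cm from the lens, with the underside squarely facing the lens, so a colleague can check the glass for chips; finish while still holding it there, motionless. Leave the bowl, the sieve, the tagine base and the camera untouched.

Things in the scene. Friction and masses are not known exactly. Their poses are not given: they have to be found in the camera images.
- cruet: Loose green glass cruet, 0.25-0.48 kg. Square body 48 x 48 mm, flat upright sides, 105 mm tall, steel band at the foot; neck 18 mm wide from 105 to 112 mm, wing cap from 112 to 140 mm above the foot. Origin: centre of the underside (foot); z up through the cap, x and y square to the sides. Starts in the caddy's pocket. Gripped by its sides from above, TCP 92 mm above the foot clears the cap.
- cap (a joint): Dark wooden captive quarter-turn wing cap: turns about the cruet's z axis, never rises or comes off. rad: 0 = fully shut, at a stop, wing along the cruet's x; positive = open, counter-clockwise from above (to 1.5). Starts 0.7 to 1.3. Light friction (0.02 N m), stays where left. Wing: bar 36 mm long, 18 thick, 28 high, centred on the axis; pinch across its thickness from above.
- cap_top (a point): Centre of the wing cap's flat top (small brass disc), 140 mm above the cruet's foot; its x axis lies along the wing, z up.
- caddy: Fixed bamboo block 92 (x) x 78 (y) x 32 mm high with a square 51 x 51 mm pocket in its centre, pocket floor 6 mm above the shelf. Origin: centre of the underside. The cruet's x lies along the caddy's x (long side), so the shut wing points along the long side. The pocket lets the cruet turn about 0.06 rad at most.
- camera: Fixed black close-up camera (62 x 44 x 30 mm, aluminium lens ring 36 mm wide, blue centre) on a round foot. Origin: centre of the lens front, 78 mm above the shelf. Its z axis is the line of sight, up and back to the robot's side, 0.61 rad (35 degrees) off vertical. Goal: cruet's foot centre on this axis 150 mm out, cruet's z parallel to it (foot to the lens, cap up, leaning towards the robot).
- bowl: Acacia bowl, 124 mm wide, 50 mm high, loose bystander; origin at the centre of its underside.
- sieve: Small stainless sieve, pan 90 mm wide and 35 mm high, with a flat handle reaching 153 mm along its x; loose bystander; origin under the pan's centre.
- tagine: Glazed terracotta tagine base, 244 mm wide, 50 mm high, on a bamboo square trivet, 210 mm wide, 16 mm high; loose bystander; origin at the centre of its underside.

How it is judged:
By the outcome, as a careful person would: the job done as asked, in the order asked, and still so for the second after the job is handed in, while the arm keeps its last pose, push and grip.
It also fails if it takes over 48 s, if anything falls off the work surface, if the arm or the gripper's body presses on something with over 40 N, if the wrist force passes 120 N, or if a joint passes its speed limit or range.

## Working session

There is one attempt and no reset: what is moved stays moved. The work goes in short steps, Python scripts to look and compute and a tool call to move; the robot and the scene stay as the last step left them, time stands still between calls to the robot, and variables do not carry over. Pictures are saved under pics/ and viewed, about 8 in all and at most 12, crops included, and the job is handed in when it is done.

Besides the shell and the picture viewer there is one more tool, called after ">>>" as name(argument=value, ...) on one line, values as JSON. arm_command: Moves the arm, as the interface text tells. Its arguments: {"type":"object","properties":{"plan":{"type":"array","items":{"type":"array","items":{"type":"array","items":{"type":"number"}}}},"squeeze":{"type":"number"}},"required":["plan"]}

```bash
mkdir -p pics
cat > h.py <<'E'
import numpy as np, cv2
from scipy.spatial.transform import Rotation as R
from station import ctrl, get_image, calibration, finish_job, search_frame, cut_out, mark_of
def w(cam,p):
    T=np.array(calibration(cam)["cam_to_world"]); return T[:3,:3]@np.array(p)+T[:3,3]
def save(cam,n):
    im=get_image(cam); cv2.imwrite(f"pics/{n}.png",im[:,:,::-1]); return im
def proj(cam,P):
    c=calibration(cam);T=np.linalg.inv(np.array(c["cam_to_world"]));p=T[:3,:3]@np.array(P)+T[:3,3]
    s=p[:2]/p[2];s=s*(1+c["k1"]*(s@s));return np.array([c["fx"]*s[0]+c["cx"],c["fy"]*s[1]+c["cy"]])
def unproj(cam,uv,z):
    c=calibration(cam);T=np.array(c["cam_to_world"])
    d=(np.array(uv,float)-[c["cx"],c["cy"]])/[c["fx"],c["fy"]];s=d.copy()
    for _ in range(20): s=d/(1+c["k1"]*(s@s))
    v=T[:3,:3]@np.array([*s,1]);o=T[:3,3];return o+v*(z-o[2])/v[2]
E
python3 - <<'E'
from h import *
np.set_printoptions(precision=4,suppress=True)
for c in("scene","top"):
    save(c,c+"0")
    print(c,calibration(c))
    for n in("cap_top","cruet","caddy","camera","bowl","sieve","tagine"):
        print(n,[(w(c,d["at"]),round(d["conf"],2)) for d in mark_of(c,n)][:2])
o=ctrl.get_obs();print(o)
E
```

```text
scene {'fx': 530.0660902779913, 'fy': 530.0660902779913, 'cx': 273.61293445167445, 'cy': 218.5528250285423, 'k1': 0.014897978738360443, 'cam_to_world': array([[ 0.09  ,  0.5296, -0.8435,  2.1662],
       [ 0.9959, -0.0565,  0.0708, -0.1327],
       [-0.0102, -0.8464, -0.5325,  1.1452],
       [ 0.    ,  0.    ,  0.    ,  1.    ]])}
cap_top [(array([ 0.5386, -0.2135,  0.1461]), 0.45)]
cruet [(array([ 0.5407, -0.2157,  0.0054]), 0.93)]
caddy [(array([ 0.5381, -0.2127, -0.0027]), 0.66), (array([ 0.5376, -0.2109,  0.1504]), 0.54)]
camera [(array([0.7596, 0.0102, 0.0838]), 0.47)]
bowl [(array([0.479 , 0.2443, 0.0028]), 0.95)]
sieve [(array([ 0.4206, -0.4843, -0.0014]), 0.91)]
tagine [(array([0.5396, 0.5075, 0.0182]), 0.82), (array([ 0.5359, -0.2125,  0.1478]), 0.25)]
top {'fx': 515.6136557388556, 'fy': 515.6136557388556, 'cx': 274.5937418989667, 'cy': 214.34499792481748, 'k1': -0.11819890506310689, 'cam_to_world': array([[ 0.0158, -0.9942,  0.1065,  0.388 ],
       [-0.9998, -0.0173, -0.0137,  0.0337],
       [ 0.0155, -0.1063, -0.9942,  1.6991],
       [ 0.    ,  0.    ,  0.    ,  1.    ]])}
cap_top [(array([ 0.5375, -0.2086,  0.1478]), 0.44)]
cruet [(array([ 0.5399, -0.2084,  0.0042]), 0.76)]
caddy [(array([ 0.5427, -0.2087,  0.0017]), 0.85)]
camera [(array([0.7592, 0.017 , 0.0766]), 0.69)]
bowl [(array([0.4831, 0.2438, 0.0003]), 0.8)]
sieve [(array([ 0.424 , -0.483 ,  0.0023]), 0.81)]
tagine [(array([0.5414, 0.5149, 0.0178]), 0.8)]
{'t': 0.8, 'q': array([ 1.15  ,  0.0527,  1.6129, -0.    ,  1.476 , -0.119 ]), 'dq': array([ 0.0001, -0.0019, -0.0001, -0.0011, -0.0029,  0.0006]), 'effort': array([  0.0005, -39.362 , -37.0451,  -0.    ,   0.0003,   0.    ]), 'tool_pos': array([0.1858, 0.5967, 0.25  ]), 'tool_rot': array([ 0.2369,  1.5578, -0.2369]), 'contact_force': array([-1.0103, -0.1295,  0.7995]), 'wrist_torque': array([-0.0178, -0.0171,  0.0296]), 'opening': 0.08525087702868343}
```

```bash
cd pics; python3 -c "
import cv2,numpy as np
a=cv2.imread('scene0.png');b=cv2.imread('top0.png')
cv2.imwrite('both0.png',cv2.resize(np.vstack([a,b]),(400,600)) )"
```

```text
(no output)
```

View pics/scene0.png

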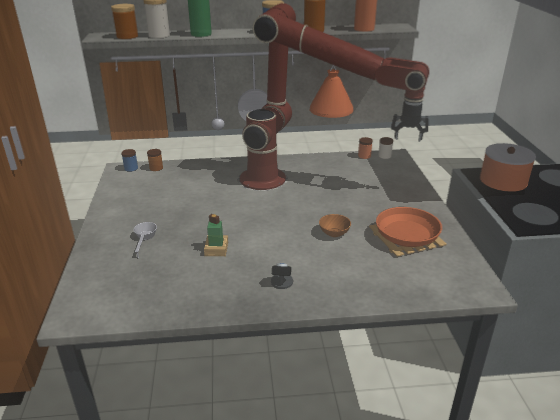

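View pics/top0.png

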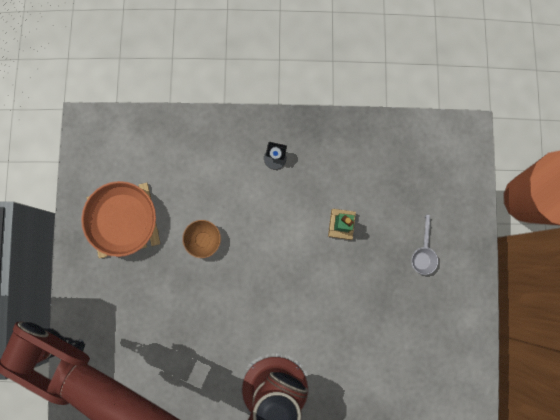

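The cruet in its caddy is at scene (215,235) and top (344,224). The camera is at top (276,153), with the bowl, sieve and tagine well clear. Next I need the caddy, wing and lens yaw from crops.

Run:
```python
from h import *
np.set_printoptions(precision=4,suppress=True)
a=cv2.imread('pics/top0.png');b=cv2.imread('pics/scene0.png')
cr=lambda i,x,y,r:cv2.resize(i[y-r:y+r,x-r:x+r],(400,300) if 0 else (300,300),interpolation=cv2.INTER_CUBIC)
cv2.imwrite('pics/crop1.png',np.vstack([np.hstack([cr(a,344,222,22),cr(a,276,155,22)]),np.hstack([cr(b,215,233,25),cr(b,281,273,20)])]))
get_image("top");get_image("scene")
for c in("top","scene"):
  for n,z in(("caddy",.032),("camera",.0),("cap",.14)):
    for d in cut_out(c,n)[:1]:
        m=d["mask"].astype(np.uint8); ys,xs=np.nonzero(m)
        P=np.array([unproj(c,(x,y),z)[:2] for x,y in zip(xs,ys)],np.float32)
        r=cv2.minAreaRect(P); print(c,n,d["conf"],m.sum(),r)
```

```text
top caddy 0.87 366 ((0.5388380289077759, -0.2077890932559967), (0.08169664442539215, 0.09596309810876846), 82.17505645751953)
top camera 0.58 296 ((0.7862635254859924, 0.00971178337931633), (0.0658535584807396, 0.05301463603973389), 78.28848266601562)
top cap 0.43 59 ((0.5400829315185547, -0.21060125529766083), (0.030169546604156494, 0.01749907247722149), 45.597190856933594)
scene caddy 0.87 305 ((0.5595900416374207, -0.2120777666568756), (0.08354580402374268, 0.1274307668209076), 84.01567077636719)
scene camera 0.57 193 ((0.6866708397865295, 0.015364047139883041), (0.06357041746377945, 0.06889964640140533), 83.33387756347656)
scene cap 0.38 80 ((0.5501144528388977, -0.21235133707523346), (0.06326796114444733, 0.032102372497320175), 0.7285785675048828)
```

View pics/crop1.png

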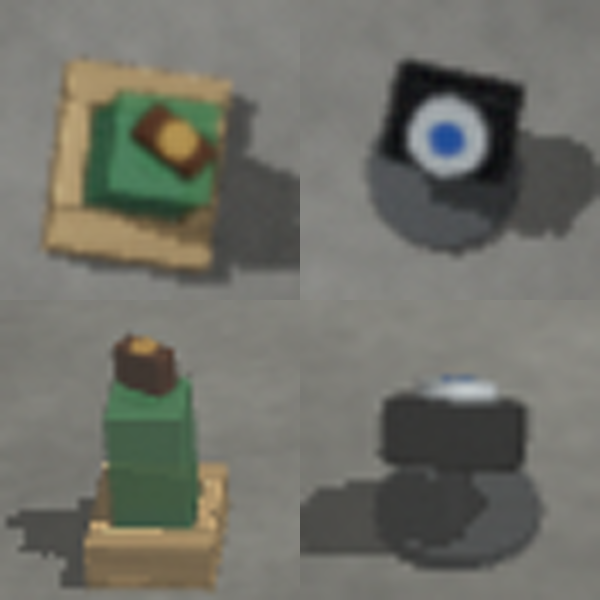

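```bash
cat > fit.py <<'E'
from h import *
from scipy.optimize import minimize
S=6
def hull(cam,P,sh,o):
    m=np.zeros(sh,np.uint8); q=np.array([(proj(cam,p)-o+.5)*S-.5 for p in P])
    cv2.fillConvexPoly(m,cv2.convexHull((q*16).astype(np.int32)),255,shift=4); return m>0
def crop(cam,png,c,r):
    i=cv2.imread(png)[c[1]-r:c[1]+r,c[0]-r:c[0]+r]
    return cv2.resize(i,None,fx=S,fy=S,interpolation=cv2.INTER_CUBIC),np.array([c[0]-r,c[1]-r])
def box(xr,yr,zr): return np.array([[x,y,z] for x in xr for y in yr for z in zr])
def run(cost,x0,st):
    best=None
    for k in range(3):
        x0=x0 if best is None else best.x
        best=minimize(cost,x0,method="Nelder-Mead",options=dict(initial_simplex=np.vstack([x0]+[np.array(x0)+np.eye(len(x0))[i]*st[i]/(k+1) for i in range(len(x0))]),xatol=1e-4,fatol=1e-4))
    return best
Rz=lambda a:R.from_euler("z",a).as_matrix()
iou=lambda a,b:1-(a&b).sum()/(a|b).sum()
def fill(m):
    c,_=cv2.findContours(m.astype(np.uint8),cv2.RETR_EXTERNAL,cv2.CHAIN_APPROX_NONE);c=max(c,key=cv2.contourArea)
    o=np.zeros(m.shape,np.uint8);cv2.drawContours(o,[c],-1,1,-1);return o>0
E
cat > f1.py <<'E'
from fit import *
T="pics/top0.png";C="pics/scene0.png"
sat=lambda i:fill(cv2.cvtColor(i,cv2.COLOR_BGR2HSV)[...,1]>85)
v={"top":crop("top",T,(344,222),24),"scene":crop("scene",C,(215,233),28)}
M={k:sat(i) for k,(i,o) in v.items()}
cad=box((-.046,.046),(-.039,.039),(0,.032));cru=box((-.024,.024),(-.024,.024),(.006,.111))
def c1(p,ks=("top","scene")):
    t=np.array([p[0],p[1],0]);e=0
    for k in ks:
        o=v[k][1];sh=M[k].shape
        m=hull(k,cad@Rz(p[2]).T+t,sh,o)|hull(k,cru@Rz(p[2]).T+t,sh,o)|hull(k,box((-.018,.018),(-.009,.009),(.111,.146))@Rz(.8).T+t,sh,o)
        e+=iou(m,M[k])
    return e
for ks in(("top",),("scene",),("top","scene")):
    for y in(0,-.25):
        b=run(lambda p:c1(p,ks),[.54,-.209,y],[.004,.004,.08]);print("caddy",ks,b.x,b.fun)
# cap
i,o=v["top"];h=cv2.cvtColor(i,cv2.COLOR_BGR2HSV)
br=((i[...,2]>i[...,1]*1.25)&(i[...,2]>45)&(h[...,1]>100)); yy,xx=np.mgrid[:i.shape[0],:i.shape[1]]
cc=(proj("top",[b.x[0],b.x[1],.14])-o)*S
br&=(np.hypot(xx-cc[0],yy-cc[1])<9*S)&~((xx<cc[0]-8*S))
br=fill(cv2.morphologyEx(br.astype(np.uint8),cv2.MORPH_OPEN,np.ones((5,5))))
w0=box((-.018,.018),(-.009,.009),(.118,.146))
for a in(.6,.9):
    q=run(lambda p:iou(hull("top",w0@Rz(p[2]).T+[p[0],p[1],0],br.shape,o),br),[b.x[0],b.x[1],a],[.004,.004,.15]);print("cap",q.x,q.fun)
# camera
i,o=crop("top",T,(276,155),24)
body=fill((i.max(2)<58)|(i.min(2)>135)|((i[...,0]>i[...,2]*1.6)&(i[...,0]>90)))
bx=box((-.031,.031),(-.022,.022),(-.03,0))
def pose(p):
    z=np.array([np.cos(p[2])*np.sin(.61),np.sin(p[2])*np.sin(.61),np.cos(.61)]);x=np.array([-np.sin(p[2]),np.cos(p[2]),0])
    return np.c_[x,np.cross(z,x),z]
for dz in(0,-.004):
    q=run(lambda p:iou(hull("top",(bx+[0,0,dz])@pose(p).T+[p[0],p[1],.078],body.shape,o),body),[.76,.014,2.95],[.004,.004,.1]);print("camera",q.x,q.fun)
cv2.imwrite("pics/m.png",np.hstack([255*np.uint8(x) for x in(M["top"],br,body)]))
ring=(i.min(2)>135)|((i[...,0]>i[...,2]*1.6)&(i[...,0]>90));ring=fill(ring)
print("lens",unproj("top",np.argwhere(ring).mean(0)[::-1]/S+o-.4,.078))
E
python3 f1.py
```

```text
Traceback (most recent call last):
  File "f1.py", line 16, in <module>
    b=run(lambda p:c1(p,ks),[.54,-.209,y],[.004,.004,.08]);print("caddy",ks,b.x,b.fun)
  File "fit.py", line 15, in run
    best=minimize(cost,x0,method="Nelder-Mead",options=dict(initial_simplex=np.vstack([x0]+[np.array(x0)+np.eye(len(x0))[i]*st[i]/(k+1) for i in range(len(x0))]),xatol=1e-4,fatol=1e-4))
  File "f1.py", line 16, in <lambda>
    b=run(lambda p:c1(p,ks),[.54,-.209,y],[.004,.004,.08]);print("caddy",ks,b.x,b.fun)
                   ~~^^^^^^
  File "f1.py", line 11, in c1
    m=hull(k,cad@Rz(p[2]).T+t,sh,o)|hull(k,cru@Rz(p[2]).T+t,sh,o)|hull(k,box((-.018,.018),(-.009,.009),(.111,.146))@Rz(.8).T+t,sh,o)
                                                                  ~~~~^^^^^^^^^^^^^^^^^^^^^^^^^^^^^^^^^^^^^^^^^^^^^^^^^^^^^^^^^^^^^^
  File "fit.py", line 5, in hull
    m=np.zeros(sh,np.uint8); q=np.array([(proj(cam,p)-o+.5)*S-.5 for p in P])
                                          ~~~~^^^^^^^
  File "h.py", line 9, in proj
    c=calibration(cam);T=np.linalg.inv(np.array(c["cam_to_world"]));p=T[:3,:3]@np.array(P)+T[:3,3]
ValueError: time passes only in moves, steps and waits
```

Too many calibration calls; I'll cache it.

```bash
sed -i '3a import functools\ncalibration=functools.lru_cache(None)(calibration)' h.py; time python3 f1.py
```

```text
caddy ('top',) [ 0.54161378 -0.210474   -0.12499885] 0.21847676023930052
caddy ('top',) [ 0.54038276 -0.20910391 -0.11781132] 0.2184168136841298
caddy ('scene',) [ 0.53444613 -0.21262123 -0.06544946] 0.6726038071913615
caddy ('scene',) [ 0.53456766 -0.21251609 -0.06284143] 0.6724855147823503
caddy ('top', 'scene') [ 0.53948408 -0.2111322  -0.10017121] 0.8963041403677858
caddy ('top', 'scene') [ 0.54010568 -0.21100135 -0.0922104 ] 0.8969197936421528
cap [ 0.54063876 -0.21092815  0.69812602] 0.5790282902829028
cap [ 0.5419328  -0.21040514  0.90156397] 0.5840170161045275
camera [0.75905786 0.01088993 2.92195093] 0.5327325939617991
camera [0.75749683 0.01147839 2.91238851] 0.5340584741186454
lens [0.76086357 0.01274912 0.078     ]
real	0m6.419s
user	0m5.987s
sys	0m0.187s
```

View pics/m.png

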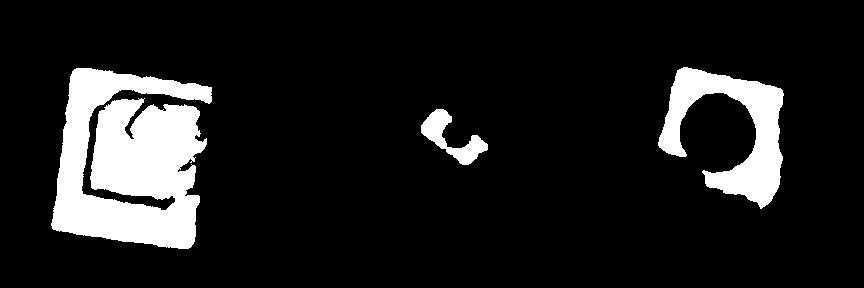

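```bash
python3 - <<'E'
s=open('f1.py').read()
s=s.replace('fill(cv2.cvtColor(i,cv2.COLOR_BGR2HSV)[...,1]>85)','fill(cv2.morphologyEx((cv2.cvtColor(i,cv2.COLOR_BGR2HSV)[...,1]>60).astype(np.uint8),cv2.MORPH_CLOSE,np.ones((9,9))))')
s=s.replace("br=fill(cv2.morph","br=fill(0+cvx(cv2.morph").replace("np.ones((5,5))))\nw0","np.ones((5,5)))))\nw0")
s=s.replace("body=fill((i.max(2)<58)","body=cvx(cv2.morphologyEx(np.uint8((i.max(2)<40)").replace("&(i[...,0]>90)))\nbx","&(i[...,0]>90)),cv2.MORPH_OPEN,np.ones((7,7))))\nbx")
s=s.replace('T="pics','''def cvx(m):
    n,l,st,_=cv2.connectedComponentsWithStats(np.uint8(m));m=np.isin(l,[k for k in range(1,n) if st[k,4]>150])
    h=cv2.convexHull(np.argwhere(m)[:,::-1].astype(np.int32));o=np.zeros(m.shape,np.uint8);cv2.fillConvexPoly(o,h,1);return o>0
T="pics''',1)
s=s.replace('np.hstack([255*np.uint8(x) for x in(M["top"],br,body)])','np.vstack([np.hstack([255*np.uint8(x) for x in(M["top"],br)]),np.hstack([255*np.uint8(x) for x in(body,M["scene"][:288,:288])])])')
open('f1.py','w').write(s)
E
python3 f1.py
```

```text
File "f1.py", line 31
    body=cvx(cv2.morphologyEx(np.uint8((i.max(2)<40)|(i.min(2)>135)|((i[...,0]>i[...,2]*1.6)&(i[...,0]>90)),cv2.MORPH_OPEN,np.ones((7,7))))
            ^
SyntaxError: '(' was never closed
```

```bash
sed -i 's/&(i\[...,0\]>90)),cv2/\&(i[...,0]>90))),cv2/' f1.py; python3 f1.py
python3 - <<'E'
import cv2;m=cv2.imread("pics/m.png",0)
print(m.shape)
for q,n in((m[:288,:288],"cad"),(m[:288,288:],"cap"),(m[288:,:288],"cam"),(m[288:,288:],"scene")):
    c,_=cv2.findContours((q>99).astype('uint8'),0,2)
    for k in c: print(n,cv2.contourArea(k),cv2.minAreaRect(k))
E
```

```text
caddy ('top',) [ 0.54066764 -0.21021807 -0.11832102] 0.02804275370647047
caddy ('top',) [ 0.54059798 -0.21009201 -0.12221284] 0.027965062825620612
caddy ('scene',) [ 0.5373585  -0.21232624 -0.10247914] 0.07410661980082012
caddy ('scene',) [ 0.53740073 -0.21225925 -0.10239255] 0.07404152477205317
caddy ('top', 'scene') [ 0.54050102 -0.2105793  -0.11127244] 0.12344647396666975
caddy ('top', 'scene') [ 0.5403773  -0.21055228 -0.11157709] 0.12359670146761159
cap [ 0.54183462 -0.21072514  0.73406344] 0.3593033913840513
cap [ 0.54086451 -0.2083485   0.90415579] 0.3626139817629179
camera [0.75748849 0.01372534 2.97259336] 0.41858876687857927
camera [0.75590863 0.0140658  2.97338973] 0.41964661337820786
lens [0.76086357 0.01274912 0.078     ]
(576, 576)
cad 25073.5 ((132.25433349609375, 157.6531982421875), (150.8434600830078, 174.54981994628906), 7.199233531951904)
cap 2023.0 ((165.4423065185547, 137.28846740722656), (67.3580551147461, 33.41590881347656), 37.87498474121094)
cam 18335.0 ((119.97225189208984, 180.9132080078125), (122.94705200195312, 235.19186401367188), 24.981239318847656)
scene 22641.5 ((184.2667236328125, 178.44625854492188), (138.1182098388672, 239.8995819091797), 9.162346839904785)
```

```bash
sed -e '/^# cap/,/^# camera/{/^# camera/!d}' -e '/^for ks/,/caddy/d' -e '/^body=/,$d' f1.py > f2.py; sed -n '/^bx=/,/return np.c_\[x/p' f1.py >> f2.py
cat >> f2.py <<'E'
ring=fill((i.min(2)>125)|((i[...,0]>i[...,2]*1.6)&(i[...,0]>80)))
rr=cv2.dilate(np.uint8(ring),np.ones((7,7)))>0
for th in(35,42,50):
    d=i.max(2)<th; b=cv2.morphologyEx(np.uint8(d|rr),cv2.MORPH_OPEN,np.ones((5,5)))
    b=cvx(fill(b)); c=np.argwhere(b)[:,::-1].astype(np.float32)
    for dz in(0,-.004):
        q=run(lambda p:iou(hull("top",(bx+[0,0,dz])@pose(p).T+[p[0],p[1],.078],b.shape,o),b),[.76,.014,2.95],[.004,.004,.1])
        print(th,q.x,q.fun,b.sum())
i,o=crop("scene",C,(281,273),20)
for y in range(0,40,1):pass
g=cv2.cvtColor(i,6).astype(int); print(g[::12,::12])
E
python3 f2.py
```

```text
35 [0.69805038 0.05474761 3.19956566] 0.47721757886222704 22254
35 [0.69750374 0.05534738 3.1834169 ] 0.4792396872472364 22254
42 [0.69805038 0.05474761 3.19956566] 0.47721757886222704 22254
42 [0.69750374 0.05534738 3.1834169 ] 0.4792396872472364 22254
50 [0.69805038 0.05474761 3.19956566] 0.47721757886222704 22254
50 [0.69750374 0.05534738 3.1834169 ] 0.4792396872472364 22254
[[132 135 133 128 131 131 132 131 134 133 130 131 132 135 133 134 132 128
  131 129]
 [130 132 129 133 132 132 131 128 132 134 132 131 134 134 132 133 132 133
  134 133]
 [125 129 126 126 131 135 134 134 133 130 130 132 132 132 133 134 135 138
  137 138]
 [123 124 127 128 132 130 127 131 132 134 130 130 129 131 134 137 135 134
  135 139]
 [123 124 123 125 127 128 127 128 130 126 127 131 130 130 132 136 139 138
  136 133]
 [124 124 125 127 127 127 127 129 127 129 116 116 130 129 132 129 132 135
  135 136]
 [119 122 125 126 123 125 127 109 109 150 181 200 193 157 136 131 132 137
  134 134]
 [120 123 122 121 123 133  55  53  52  58  70  80  77  71  60 100 134 134
  133 129]
 [122 123 125 124 122 116  53  55  55  
[... 281 characters left out ...]
 128 127
  127 124]
 [120 120 123 112  99 101  66  60  59  67  63  58  87  84  85  85 125 127
  126 130]
 [122  85  75  76  76  68  60  60  59  60  63  61  65  84  83  83 111 126
  125 123]
 [ 77  77  76  77  78  67  60  61  61  60  63  62  64  83  83  82  91 129
  126 123]
 [ 74  76  76  78  78  70  59  59  61  61  62  67  84  83  82  84 105 125
  125 126]
 [ 78  75  77  77  78  75  60  66  66  58  65  78  82  83  83  75 118 119
  122 123]
 [100  98  99 102 101 100 101  58  61  73  74  75  74  67  83 117 122 118
  118 118]
 [115 118 120 122 121 119 122 130 102  96  94  96 104 117 124 122 120 121
  120 119]
 [118 119 120 117 116 116 118 120 122 120 120 122 124 123 123 123 122 123
  122 122]]
```

```bash
sed -i -e 's/min(2)>125/min(2)>160/' -e '/^i,o=crop("scene"/,$d' -e 's/(35,42,50)/(32,38,44)/' f2.py
cat >> f2.py <<'E'
    # top edge line of the black face
    col=[(x,np.argmax(d[:,x])) for x in range(110,205,3) if d[:,x].any()]
    print(np.polyfit(*np.array(col).T,1)[0])
print(i.max(2)[60:220:12,90:240:12])
E
python3 f2.py
```

```text
32 [0.76168873 0.01054863 3.0426749 ] 0.21044789201507585 9008
32 [0.76006842 0.01101297 2.99827797] 0.20697244475746102 9008
0.21835288367546418
38 [0.76193829 0.01163533 3.02806706] 0.1713133438541119 9452
38 [0.76056852 0.01065945 3.0098323 ] 0.16788449687472484 9452
0.21529814271749742
44 [0.76077268 0.01132079 3.02217582] 0.1308083464843065 9914
44 [0.75939228 0.01112673 3.00728023] 0.1275959169306582 9914
0.21444281524926673
[[126 123 124 131 128 127 126 127 123 120 123 123 123]
 [131  45  28  44  75  90 117 131 131 125 121 124 124]
 [108  29  25  20  17  17  25  31  50  78 109 122 123]
 [ 96  23  23  61  93  76  31  30  26  18  92 123 121]
 [ 77  21  80 167 172 167 131  34  23  27 106 127 129]
 [ 48  30 151 170 157 164 173  87  25  25 123 128 128]
 [ 32  37 174 158 149 149 170 129  23  31  78 101 101]
 [ 26  33 157 165 150 153 172 114  20  32  78  77  76]
 [ 76  59  76 166 170 174 161  44  18  39  69  79  75]
 [ 89  87  88  62  98  78  42  21  25  48  71  77  77]
 [ 87  88  86  70  47  50  51  51  52  47  75  77  76]
 [ 89  85  85  81  75  54  54  49  48  54  76  77  75]
 [ 86  86  87  84  84  86  87  71  53  71  76  76  74]
 [127  85  86  85  84  83  82  76  73 112  85  81  95]]
```

```bash
cat >> h.py <<'E'
def delta(pos,M):
    o=ctrl.get_obs();A=R.from_rotvec(o["tool_rot"]).as_matrix()
    return A.T@(np.array(pos)-o["tool_pos"]), R.from_matrix(A.T@M).as_rotvec(degrees=True)
def down(jaw): # tool x down, tool y at world angle jaw (deg)
    a=np.radians(jaw);x=np.array([0,0,-1.]);y=np.array([np.cos(a),np.sin(a),0]);return np.c_[x,y,np.cross(x,y)]
E
python3 - <<'E'
from h import *
np.set_printoptions(precision=4,suppress=True)
o=ctrl.get_obs();A=R.from_rotvec(o["tool_rot"]).as_matrix();print(A)
for j in(140,-40):print(j,delta([.5405,-.2105,.25],down(j)))
E
```

```text
[[-0.      0.2972  0.9548]
 [-0.      0.9548 -0.2972]
 [-1.     -0.     -0.    ]]
140 (array([ 0.    , -0.6653,  0.5787]), array([-67.2922,  -0.0016,   0.0008]))
-40 (array([ 0.    , -0.6653,  0.5787]), array([112.7078,   0.0009,   0.0017]))
```

>>> arm_command(plan=[[[0, -0.03, 0.0261, 0, 0, 0, 0.085], [0, -0.03, 0.0261, 0, 0, 0, 0.085], [0, -0.03, 0.0261, 0, 0, 0, 0.085], [0, -0.03, 0.0261, 0, 0, 0, 0.085], [0, -0.03, 0.0261, 0, 0, 0, 0.085], [0, -0.03, 0.0261, 0, 0, 0, 0.085], [0, -0.03, 0.0261, 0, 0, 0, 0.085], [0, -0.03, 0.0261, 0, 0, 0, 0.085], [0, -0.03, 0.0261, 0, 0, 0, 0.085], [0, -0.03, 0.0261, 0, 0, 0, 0.085], [0, -0.03, 0.0261, 0, 0, 0, 0.085], [0, -0.03, 0.0261, 0, 0, 0, 0.085], [0, -0.03, 0.0261, 0, 0, 0, 0.085], [0, -0.03, 0.0261, 0, 0, 0, 0.085], [0, -0.03, 0.0261, 0, 0, 0, 0.085], [0, -0.03, 0.0261, 0, 0, 0, 0.085], [0, -0.03, 0.0261, 0, 0, 0, 0.085], [0, -0.03, 0.0261, 0, 0, 0, 0.085], [0, -0.03, 0.0261, 0, 0, 0, 0.085], [0, -0.03, 0.0261, 0, 0, 0, 0.085]]])

```text
t: 2.87
tool_pos: [0.5181, -0.1564, 0.2529]
tool_rot: [0.23, 1.543, -0.223]
contact_force: [1.2, 1.3, 0.9]
opening: 0.085
```

>>> arm_command(plan=[[[0, 0, 0, 7, 0, 0, 0.06], [0, 0, 0, 7, 0, 0, 0.06], [0, 0, 0, 7, 0, 0, 0.06], [0, 0, 0, 7, 0, 0, 0.06], [0, 0, 0, 7, 0, 0, 0.06], [0, 0, 0, 7, 0, 0, 0.06], [0, 0, 0, 7, 0, 0, 0.06], [0, 0, 0, 7, 0, 0, 0.06], [0, 0, 0, 7, 0, 0, 0.06], [0, 0, 0, 7, 0, 0, 0.06], [0, 0, 0, 7, 0, 0, 0.06], [0, 0, 0, 7, 0, 0, 0.06], [0, 0, 0, 7, 0, 0, 0.06], [0, 0, 0, 7, 0, 0, 0.06], [0, 0, 0, 7, 0, 0, 0.06], [0, 0, 0, 7, 0, 0, 0.06], [0, 0, 0, 0, 0, 0, 0.06]]])

```text
t: 4.28
tool_pos: [0.52, -0.1672, 0.2523]
tool_rot: [1.731, 0.768, -1.704]
contact_force: [0.9, -0.1, -0.4]
opening: 0.0598
```

Run:
```python
from h import *
np.set_printoptions(precision=4,suppress=True)
o=ctrl.get_obs();print(o["t"],o["q"],o["tool_pos"])
print(delta([.5405,-.2105,.20],down(-40)))
```

```text
4.2833 [-0.4507 -0.1468  1.8019  0.0069  1.4727  0.2724] [ 0.52   -0.1672  0.2523]
(array([0.0526, 0.0434, 0.0194]), array([-1.4653, -0.5821, -0.664 ]))
```

>>> arm_command(plan=[[[0.0175, 0.0145, 0.0065, -0.5, -0.2, -0.2, 0.05], [0.0175, 0.0145, 0.0065, -0.5, -0.2, -0.2, 0.05], [0.0175, 0.0145, 0.0065, -0.5, -0.2, -0.2, 0.05], [0, 0, 0, 0, 0, 0, 0.05]]])

```text
t: 4.62
tool_pos: [0.5428, -0.2117, 0.2015]
tool_rot: [1.693, 0.799, -1.686]
contact_force: [-0.7, 0.5, -0.6]
opening: 0.0496
```

Run:
```python
from h import *
np.set_printoptions(precision=4,suppress=True)
print(delta([.5405,-.2105,.138],down(-40)))
save("scene","s1");im=cv2.imread("pics/s1.png");cv2.imwrite("pics/s1c.png",cv2.resize(im[175:265,160:280],(640,480),interpolation=cv2.INTER_CUBIC))
```

```text
(array([ 0.0635, -0.003 ,  0.0006]), array([ 0.9359, -0.0504, -0.4014]))
```

View pics/s1c.png

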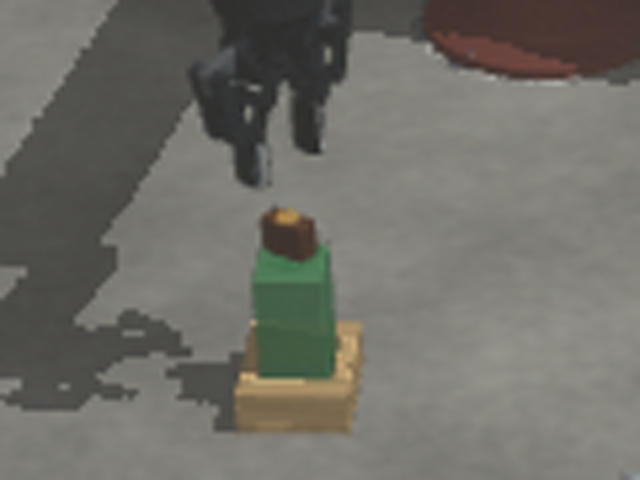

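The open fingers hang above the cap at crop (288,215), one front-left and one rear-right, which is across the wing's thickness. Next I lower and pinch.

>>> arm_command(plan=[[[0.016, -0.0008, 0.0001, 0.2, 0, -0.1, 0.05], [0.016, -0.0008, 0.0001, 0.2, 0, -0.1, 0.05], [0.016, -0.0008, 0.0001, 0.2, 0, -0.1, 0.05], [0.015, -0.0008, 0.0001, 0.2, 0, -0.1, 0.05], [0, 0, 0, 0, 0, 0, 0.05]]])

```text
t: 5.08
tool_pos: [0.543, -0.2087, 0.1448]
tool_rot: [1.702, 0.794, -1.686]
contact_force: [-0.4, 0.2, -0.4]
opening: 0.05
```

Run:
```python
from h import *
np.set_printoptions(precision=4,suppress=True)
print(delta([.5405,-.2105,.138],down(-40)),ctrl.get_obs()["contact_force"])
```

```text
(array([ 0.0068, -0.0009,  0.003 ]), array([ 0.5658, -0.2905, -0.5276])) [-0.4229  0.2074 -0.3619]
```

>>> arm_command(plan=[[[0, 0, 0, 0, 0, 0, 0.03], [0, 0, 0, 0, 0, 0, 0.02], [0, 0, 0, 0, 0, 0, 0.015], [0, 0, 0, 0, 0, 0, 0.01], [0, 0, 0, 0, 0, 0, 0.01], [0, 0, 0, 0, 0, 0, 0.01]]], squeeze=25)

```text
t: 5.58
tool_pos: [0.5431, -0.2076, 0.1469]
tool_rot: [1.7, 0.796, -1.683]
contact_force: [0.3, -0.2, -4.4]
opening: 0.0171
```

Run:
```python
from h import *
np.set_printoptions(precision=4,suppress=True)
o=ctrl.get_obs();print(delta([.5405,-.2105,.138],down(-40)),o["contact_force"],o["wrist_torque"],o["q"])
```

```text
(array([ 0.0088, -0.0002,  0.004 ]), array([ 0.7435, -0.3322, -0.5617])) [ 0.3152 -0.2029 -4.4356] [ 0.081   0.0036 -0.0065] [-0.4947  0.0286  1.8152  0.0039  1.2871  0.1893]
```

>>> arm_command(plan=[[[0, 0, 0.002, 0, 0, 0, 0.01], [0, 0, 0.002, 0, 0, 0, 0.01], [0, 0, 0, 4, 0, 0, 0.01], [0, 0, 0, 5, 0, 0, 0.01], [0, 0, 0, 5, 0, 0, 0.01], [0, 0, 0, 5, 0, 0, 0.01], [0, 0, 0, 5, 0, 0, 0.01], [0, 0, 0, 5, 0, 0, 0.01], [0, 0, 0, 5, 0, 0, 0.01], [0, 0, 0, 5, 0, 0, 0.01]]])

```text
t: 6.42
tool_pos: [0.5416, -0.2124, 0.1473]
tool_rot: [2.147, 0.18, -2.11]
contact_force: [0.8, -0.5, -2.9]
opening: 0.0174
```

Run:
```python
from h import *
np.set_printoptions(precision=4,suppress=True)
o=ctrl.get_obs();print(delta([.5405,-.2105,.147],down(-96.6)),o["contact_force"],o["wrist_torque"],o["q"])
```

```text
(array([ 0.0002, -0.0021,  0.0008]), array([16.5143, -1.0061, -0.212 ])) [ 0.8063 -0.4852 -2.8957] [-0.0066 -0.209   0.0392] [-0.5042  0.0252  1.818   0.006   1.2815  0.8919]
```

>>> arm_command(plan=[[[0, -0.0007, 0, 4, 0, 0, 0.01], [0, -0.0007, 0, 4, 0, 0, 0.01], [0, -0.0005, 0, 4, 0, 0, 0.01], [0, 0, 0, 3, 0, 0, 0.01]]])

```text
t: 6.75
tool_pos: [0.5413, -0.213, 0.1473]
tool_rot: [-2.192, 0.121, 2.15]
contact_force: [1.3, -0.7, -4.1]
opening: 0.0171
```

```bash
cat > st.py <<'E'
from h import *
np.set_printoptions(precision=4,suppress=True)
o=ctrl.get_obs();print(delta([.5405,-.2105,.147],down(-96.6)),o["contact_force"],o["wrist_torque"],o["q"],o["opening"])
E
python3 st.py
```

```text
(array([ 0.0003, -0.0024,  0.0011]), array([ 0.6595, -1.13  , -0.3505])) [ 1.2953 -0.6822 -4.0654] [-0.122  -0.1453 -0.0249] [-0.5036  0.0232  1.82    0.002   1.2779  1.1703] 0.01711715707906169
```

>>> arm_command(plan=[[[0, 0, 0, 2, 0, 0, 0.01], [0, 0, 0, 2, 0, 0, 0.01]]])

```text
t: 6.92
tool_pos: [0.5416, -0.2135, 0.1475]
tool_rot: [-2.154, 0.197, 2.109]
contact_force: [2.3, 1.6, -2.8]
opening: 0.017
```

```bash
python3 st.py
```

```text
(array([ 0.0005, -0.0028,  0.0016]), array([-3.588 , -1.2309, -0.3224])) [ 2.2812  1.5629 -2.7623] [ 0.4243 -0.5068  0.1934] [-0.5043  0.0231  1.8197  0.0024  1.2767  1.2436] 0.01702577890293013
```

>>> arm_command(plan=[[[0, 0, 0, 2, 0, 0, 0.01], [0, 0, 0, 2, 0, 0, 0.01], [0, 0, 0, 0, 0, 0, 0.01]]])

```text
t: 7.17
tool_pos: [0.542, -0.2133, 0.1476]
tool_rot: [-2.116, 0.265, 2.069]
contact_force: [0.7, 0.1, -2.6]
opening: 0.0175
```

```bash
python3 st.py
```

```text
(array([ 0.0005, -0.0024,  0.0021]), array([-7.5213, -1.3149, -0.2307])) [ 0.7341  0.0923 -2.5742] [ 0.2251 -0.1551  0.9877] [-0.5043  0.023   1.8197  0.0036  1.2759  1.312 ] 0.017519478065774828
```

>>> arm_command(plan=[[[0, 0, 0, 0, 0, 0, 0.05], [0, 0, 0, 0, 0, 0, 0.085], [0, 0, 0, 0, 0, 0, 0.085], [-0.03, 0, 0, -3, 0, 0, 0.085], [-0.04, 0, 0, -3, 0, 0, 0.085], [-0.02, 0, 0, 0, 0, 0, 0.085], [0, 0, 0, 0, 0, 0, 0.085]]])

```text
t: 7.75
tool_pos: [0.5394, -0.2142, 0.2421]
tool_rot: [-2.177, 0.158, 2.131]
contact_force: [0.0, -0.4, 0.9]
opening: 0.085
```

Run:
```python
from h import *
np.set_printoptions(precision=4,suppress=True)
a=save("scene","s2")[185:260,170:260,::-1];b=save("top","t2")[198:248,314:374,::-1]
r=lambda i:cv2.resize(i,(400,333),interpolation=cv2.INTER_CUBIC)
cv2.imwrite("pics/s2c.png",np.hstack([r(a),r(b)]))
print(delta([.541,-.212,.098],down(-98.6)))
```

```text
(array([ 0.1401, -0.0026, -0.0001]), array([ 0.6828, -0.996 , -0.2922]))
```

View pics/s2c.png

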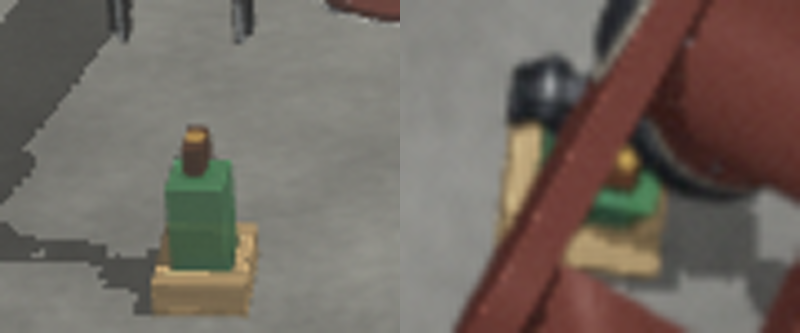

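In the scene crop (196,150) the wing is end-on to the viewer along the caddy's long side, so the cap is shut. Next I descend over the body.

>>> arm_command(plan=[[[0.035, -0.0009, 0, 0.3, -0.3, -0.1, 0.085], [0.035, -0.0009, 0, 0.3, -0.3, -0.1, 0.085], [0.035, -0.0008, 0, 0, -0.3, -0.1, 0.085], [0.02, 0, 0, 0, 0, 0, 0.085], [0.0, 0, 0, 0, 0, 0, 0.085]]])

```text
t: 8.27
tool_pos: [0.5378, -0.2109, 0.1037]
tool_rot: [-2.141, 0.161, 2.144]
contact_force: [-1.2, -0.2, 0.1]
opening: 0.0854
```

```bash
sed -i 's/\[.5405,-.2105,.147\],down(-96.6)/[.541,-.212,.0985],down(-98.6)/' st.py;python3 st.py
```

```text
(array([ 0.0052,  0.0006, -0.0034]), array([-0.0453,  0.0896,  0.0456])) [-1.2329 -0.248   0.0868] [-0.0267  0.0418 -0.0302] [-0.5027  0.0774  1.8426  0.0002  1.2234  1.2189] 0.0853862038407467
```

>>> arm_command(plan=[[[0.005, 0.0005, -0.003, 0, 0, 0, 0.085], [0, 0, 0, 0, 0, 0, 0.06], [0, 0, 0, 0, 0, 0, 0.045], [0, 0, 0, 0, 0, 0, 0.04], [0, 0, 0, 0, 0, 0, 0.04], [0, 0, 0, 0, 0, 0, 0.04], [0, 0, 0, 0, 0, 0, 0.04]]], squeeze=70)

```text
t: 8.85
tool_pos: [0.539, -0.2113, 0.0969]
tool_rot: [-2.134, 0.16, 2.149]
contact_force: [-0.4, 0.5, -4.9]
opening: 0.0472
```

```bash
python3 st.py
```

```text
(array([-0.0016,  0.0003, -0.0021]), array([-0.0692,  0.3941,  0.1128])) [-0.3712  0.5166 -4.8804] [-0.0095  0.0195 -0.0167] [-0.502   0.0921  1.8396 -0.0006  1.217   1.2203] 0.047178768566907836
```

>>> arm_command(plan=[[[-0.01, 0, 0, 0, 0, 0, 0.04], [-0.015, 0, 0, 0, 0, 0, 0.04], [-0.02, 0, 0, 0, 0, 0, 0.04], [-0.03, 0, 0, 0, 0, 0, 0.04], [-0.04, 0, 0, 0, 0, 0, 0.04], [-0.04, 0, 0, 0, 0, 0, 0.04], [-0.03, 0, 0, 0, 0, 0, 0.04], [0, 0, 0, 0, 0, 0, 0.04]]])

```text
t: 9.52
tool_pos: [0.5376, -0.2101, 0.2946]
tool_rot: [-2.131, 0.157, 2.15]
contact_force: [1.0, -0.7, -3.4]
opening: 0.0469
```

```bash
cat > goal.py <<'E'
from h import *
np.set_printoptions(precision=4,suppress=True)
L=np.array([.760,.0125,.078]);az=2.955
a=np.array([np.cos(az)*np.sin(.61),np.sin(az)*np.sin(.61),np.cos(.61)])
foot=L+.15*a; tcp=foot+.091*a
o=ctrl.get_obs();A=R.from_rotvec(o["tool_rot"]).as_matrix()
# minimal turn bringing tool x onto -a
v=np.cross(A[:,0],-a);ang=np.arctan2(np.linalg.norm(v),A[:,0]@-a);M=R.from_rotvec(v/np.linalg.norm(v)*ang).as_matrix()@A
print("goal tcp",tcp,"foot",foot,"now",o["tool_pos"],o["t"])
print("delta",delta(tcp,M),"world",tcp-o["tool_pos"]);print(o["contact_force"],o["wrist_torque"],o["q"],o["opening"],abs(o["dq"]).max())
E
python3 goal.py
```

```text
goal tcp [0.6243 0.0381 0.2755] foot [0.6756 0.0284 0.2009] now [ 0.5376 -0.2101  0.2946] 9.5167
delta (array([ 0.0197, -0.2584, -0.0485]), array([ 0.    , 35.4396,  1.4293])) world [ 0.0867  0.2482 -0.0191]
[ 0.9531 -0.6693 -3.4183] [-0.0856 -0.1286  0.0107] [-0.5017 -0.0773  1.6679  0.0006  1.5608  1.2204] 0.04685620353863624 0.026965344938234468
```

>>> arm_command(plan=[[[0, 0, 0, 0, 3, 0.1, 0.04], [0, 0, 0, 0, 4, 0.2, 0.04], [0, 0, 0, 0, 4, 0.2, 0.04], [0, 0, 0, 0, 4, 0.2, 0.04], [0, 0, 0, 0, 4, 0.2, 0.04], [0, 0, 0, 0, 4, 0.2, 0.04], [0, 0, 0, 0, 4, 0.2, 0.04], [0, 0, 0, 0, 4, 0.2, 0.04], [0, 0, 0, 0, 3, 0.1, 0.04], [0, 0, 0, 0, 0, 0, 0.04]]])

```text
t: 10.35
tool_pos: [0.5318, -0.2058, 0.2919]
tool_rot: [-2.719, 0.228, 1.442]
contact_force: [0.2, 0.0, -6.3]
opening: 0.0472
```

```bash
python3 goal.py
```

```text
goal tcp [0.6243 0.0381 0.2755] foot [0.6756 0.0284 0.2009] now [ 0.5318 -0.2058  0.2919] 10.35
delta (array([ 0.0393, -0.2556, -0.0378]), array([-0.    ,  0.7133,  0.0287])) world [ 0.0925  0.2439 -0.0164]
[ 0.1811  0.0213 -6.3347] [ 0.2011  0.7532 -0.0224] [-0.6064 -0.4525  2.0533  0.2756  1.0024  1.0299] 0.047193391939371734 0.04727624364312963
```

>>> arm_command(plan=[[[0.002, -0.012, -0.002, 0, 0.1, 0, 0.04], [0.003, -0.02, -0.003, 0, 0.1, 0, 0.04], [0.004, -0.025, -0.004, 0, 0.1, 0, 0.04], [0.004, -0.025, -0.004, 0, 0.1, 0, 0.04], [0.004, -0.025, -0.004, 0, 0.1, 0, 0.04], [0.004, -0.025, -0.004, 0, 0.1, 0, 0.04], [0.004, -0.025, -0.004, 0, 0.1, 0, 0.04], [0.004, -0.025, -0.004, 0, 0, 0, 0.04], [0.004, -0.025, -0.004, 0, 0, 0, 0.04], [0.004, -0.025, -0.003, 0, 0, 0, 0.04], [0.002, -0.015, -0.002, 0, 0, 0, 0.04], [0, -0.008, 0, 0, 0, 0, 0.04], [0, 0, 0, 0, 0, 0, 0.04]]])

```text
t: 11.43
tool_pos: [0.618, 0.051, 0.2602]
tool_rot: [-2.685, 0.235, 1.493]
contact_force: [0.6, 0.7, -4.1]
opening: 0.0474
```

```bash
python3 goal.py
```

```text
goal tcp [0.6243 0.0381 0.2755] foot [0.6756 0.0284 0.2009] now [0.618  0.051  0.2602] 11.4333
delta (array([-0.0083,  0.012 , -0.015 ]), array([-0.    ,  2.9847, -0.2064])) world [ 0.0063 -0.0129  0.0153]
[ 0.6096  0.6805 -4.1478] [ 0.121   0.7363 -0.0091] [ 0.0079 -0.263   1.9542 -0.1369  0.9063  1.7898] 0.047373722183939565 0.027175441449307957
```

>>> arm_command(plan=[[[-0.004, 0.005, -0.007, 0, 1.2, 0, 0.04], [-0.004, 0.005, -0.007, 0, 1.2, -0.1, 0.04], [-0.001, 0.002, -0.002, 0, 0.6, -0.1, 0.04], [0, 0, 0, 0, 0, 0, 0.04]]])

```text
t: 11.77
tool_pos: [0.624, 0.0346, 0.2771]
tool_rot: [-2.727, 0.237, 1.423]
contact_force: [0.5, 0.5, -4.7]
opening: 0.0472
```

```bash
python3 goal.py
cat > look.py <<'E'
from goal import *
import sys
n=sys.argv[1]
cube=lambda t:None
p0=o["tool_pos"];Ax=A
P=box=np.array([[x,y,z] for x in(.091,-.014) for y in(-.024,.024) for z in(-.024,.024)])@A.T+p0
out=[]
for c,(x,y,ww,hh) in(("scene",(225,180,110,120)),("top",(220,95,110,120))):
    im=save(c,n+c)
    q=[proj(c,X) for X in P];l=[proj(c,L),proj(c,L+.15*a),proj(c,L+.3*a)]
    S=5;k=cv2.resize(im[y:y+hh,x:x+ww,::-1],None,fx=S,fy=S,interpolation=cv2.INTER_CUBIC)[:,:400*1+0] if 0 else cv2.resize(im[y:y+hh,x:x+ww,::-1],(400,436),interpolation=cv2.INTER_CUBIC)
    f=lambda u:tuple(int(v) for v in(np.array(u)-[x,y]+.5)*3.636)
    for i in range(8):
        for j in range(i):
            if bin(i^j).count("1")==1: cv2.line(k,f(q[i]),f(q[j]),(0,255,255),1)
    cv2.line(k,f(l[0]),f(l[2]),(255,0,255),1);cv2.circle(k,f(l[1]),3,(0,0,255),1)
    out.append(k)
    for nme in("cruet","cap_top","camera"):
        print(c,nme,[(w(c,d["at"]),round(d["conf"],2)) for d in mark_of(c,nme)][:1])
    for d in cut_out(c,"cruet")[:1]: np.save(f"m_{c}.npy",d["mask"])
cv2.imwrite(f"pics/{n}.png",np.hstack(out)); print("cap exp",p0-A[:,0]*.049)
E
python3 look.py l1
```

```text
goal tcp [0.6243 0.0381 0.2755] foot [0.6756 0.0284 0.2009] now [0.624  0.0346 0.2771] 11.7667
delta (array([ 0.0011, -0.0036,  0.0011]), array([ 0.    , -0.0479, -0.1851])) world [ 0.0003  0.0035 -0.0016]
[ 0.4617  0.4797 -4.6536] [0.1858 0.7235 0.031 ] [-0.0232 -0.2897  1.9601 -0.1265  0.8709  1.7557] 0.047151156692383116 0.026201388411748443
goal tcp [0.6243 0.0381 0.2755] foot [0.6756 0.0284 0.2009] now [0.624  0.0346 0.2771] 11.7667
delta (array([ 0.0011, -0.0036,  0.0011]), array([ 0.    , -0.0479, -0.1851])) world [ 0.0003  0.0035 -0.0016]
[ 0.4617  0.4797 -4.6536] [0.1858 0.7235 0.031 ] [-0.0232 -0.2897  1.9601 -0.1265  0.8709  1.7557] 0.047151156692383116 0.026201388411748443
scene cruet [(array([0.6728, 0.0193, 0.2043]), 0.98)]
scene cap_top [(array([0.5969, 0.0402, 0.3216]), 0.47)]
scene camera [(array([0.7582, 0.008 , 0.0806]), 0.7)]
top cruet [(array([0.6756, 0.0272, 0.2029]), 0.98)]
top cap_top [(array([0.5984, 0.0464, 0.316 ]), 0.52)]
top camera [(array([0.7587, 0.0159, 0.0757]), 0.71)]
cap exp [0.5964 0.0399 0.3173]
```

View pics/l1.png

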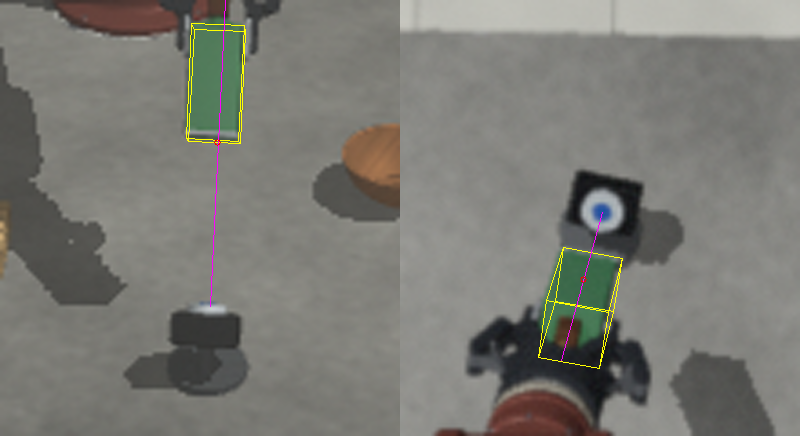

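```bash
cat > edge.py <<'E'
from h import *
g=np.mean([cv2.cvtColor(get_image("top"),cv2.COLOR_RGB2GRAY).astype(float) for _ in range(4)],0)
x0,y0=262,135
s=g[y0:y0+40,x0:x0+32]
pts=[]
for x in range(265,289):
    col=g[132:160,x]; k=np.argmax(col<75)
    if col[k]<75 and k: pts.append((x,132+k-1+(col[k-1]-75)/(col[k-1]-col[k])))
pts=np.array(pts);print(np.round(pts.T,1))
E
python3 edge.py
python3 - <<'E'
from h import *
g=cv2.cvtColor(cv2.imread("pics/top0.png"),6);print(g[140:166,262:292])
E
```

```text
[[265.  266.  267.  268.  269.  270.  271.  272.  273.  274.  275.  276.
  277.  278.  279.  280.  281.  282.  283.  284.  285.  286. ]
 [154.1 151.1 146.5 142.8 141.6 141.6 141.7 141.9 142.3 142.5 142.7 142.8
  143.  143.5 143.6 143.7 143.9 144.  144.4 144.5 144.8 145.4]]
[[129 128 127 125 124 125 125 125 124 126 126 127 126 126 126 127 126 125
  125 124 122 120 119 122 121 124 123 123 124 121]
 [131 130 129 128 127 125 122 105 102 118 121 124 124 126 126 125 125 126
  126 127 126 122 123 118 121 121 121 123 122 124]
 [129 131 129 130 128 123  83  51  39  53  65  80 100 117 120 120 123 124
  127 126 127 127 124 122 122 121 124 123 123 124]
 [129 130 131 130 126 120  66  27  22  22  20  35  40  51  61  68  96 103
  119 123 122 124 122 122 120 118 121 124 122 124]
 [126 128 127 129 125 103  52  26  18  23  13  20  14  19  21  29  39  41
   50  60  67  95 102 115 116 118 120 122 121 123]
 [129 128 127 128 123  78  37  20  25  26  26  22  18  23  23  18  21  23
   15  24  25  36  40  61  80 114 122 121 121 123]
 [127 127 128 126 121  73  32  21  20  24  24  39  43  55  54  35  30  23
  
[... 1724 characters left out ...]
 50  49  49  48  47  49
   48  45  45  44  48  50  64  76  75  78  77  75]
 [134 130 102  88  85  83  83  85  83  84  82  56  48  49  47  50  48  48
   47  49  50  49  49  46  71  77  77  76  76  75]
 [131 129 104  84  84  83  83  82  84  84  83  63  59  56  54  48  49  49
   48  48  49  48  49  53  73  76  76  76  77  75]
 [129 130 122  91  84  86  81  83  82  81  82  81  79  77  62  59  58  57
   53  47  50  45  50  63  71  75  75  77  75  74]
 [131 129 126 102  86  84  82  84  83  84  82  80  82  80  80  81  79  78
   63  54  53  48  56  71  76  75  73  77  76  76]
 [132 131 131 124  99  85  83  82  82  83  81  82  82  81  82  79  81  83
   78  73  57  58  71  77  74  76  74  75  75  73]]
```

>>> arm_command(plan=[[[0, -0.004, 0, 0, 0, 0, 0.04], [0, 0, 0, 0, 0, 0, 0.04]]])

```text
t: 12.63
tool_pos: [0.6247, 0.0407, 0.2758]
tool_rot: [-2.726, 0.234, 1.426]
contact_force: [-0.2, 0.4, -5.3]
opening: 0.0466
```

```bash
python3 - <<'E'
from h import *
x=np.arange(269,286);y=np.array([141.6,141.6,141.7,141.9,142.3,142.5,142.7,142.8,143,143.5,143.6,143.7,143.9,144,144.4,144.5,144.8])
for sl in(slice(0,None),slice(2,-1)):
    k=np.polyfit(x[sl],y[sl],1);P=[unproj("top",(u,np.polyval(k,u)),.08) for u in(268,286)];d=P[1]-P[0]
    print(k[0],"az",np.arctan2(-d[0],d[1])%np.pi, d)
E
sed -i 's/\.760,.0125,/.760,.0135,/' goal.py; python3 goal.py
```

```text
0.2085784313725492 az 2.950527330408155 [-0.0112251  -0.05803342  0.        ]
0.21296703296703431 az 2.9462197150097125 [-0.01148549 -0.05803763  0.        ]
goal tcp [0.6243 0.0391 0.2755] foot [0.6756 0.0294 0.2009] now [0.6247 0.0407 0.2758] 12.6333
delta (array([0.0002, 0.0016, 0.0003]), array([-0.    ,  0.0698, -0.0974])) world [-0.0004 -0.0016 -0.0003]
[-0.204   0.3604 -5.3048] [ 0.1497  0.7456 -0.0235] [-0.0112 -0.2841  1.9572 -0.133   0.8714  1.7683] 0.04659614666304984 0.008155107199937074
```

>>> arm_command(plan=[[[0, 0.0015, 0.001, 0, 0, 0, 0.04], [0, 0, 0, 0, 0, 0, 0.04], [0, 0, 0, 0, 0, 0, 0.04], [0, 0, 0, 0, 0, 0, 0.04], [0, 0, 0, 0, 0, 0, 0.04], [0, 0, 0, 0, 0, 0, 0.04]]])

```text
t: 13.13
tool_pos: [0.6235, 0.0397, 0.2751]
tool_rot: [-2.726, 0.233, 1.426]
contact_force: [0.8, -1.0, -3.6]
opening: 0.0471
```

```bash
python3 goal.py; python3 look.py l2 | tail -7
```

```text
goal tcp [0.6243 0.0391 0.2755] foot [0.6756 0.0294 0.2009] now [0.6235 0.0397 0.2751] 13.1333
delta (array([ 0.0002,  0.0005, -0.0009]), array([-0.    ,  0.0816, -0.08  ])) world [ 0.0008 -0.0006  0.0004]
[ 0.7827 -1.0043 -3.6309] [0.1756 0.6972 0.0094] [-0.0136 -0.287   1.9607 -0.1309  0.8707  1.7644] 0.047050999861011814 0.0011646463416824055
scene cruet [(array([0.6751, 0.0272, 0.2017]), 0.6)]
scene cap_top [(array([0.5953, 0.0442, 0.3235]), 0.51)]
scene camera [(array([0.7617, 0.0077, 0.0803]), 0.51)]
top cruet [(array([0.6764, 0.0304, 0.202 ]), 0.93)]
top cap_top [(array([0.5962, 0.0475, 0.3157]), 0.6)]
top camera [(array([0.7618, 0.0167, 0.0792]), 0.87)]
cap exp [0.596  0.045  0.3153]
```

View pics/l2.png

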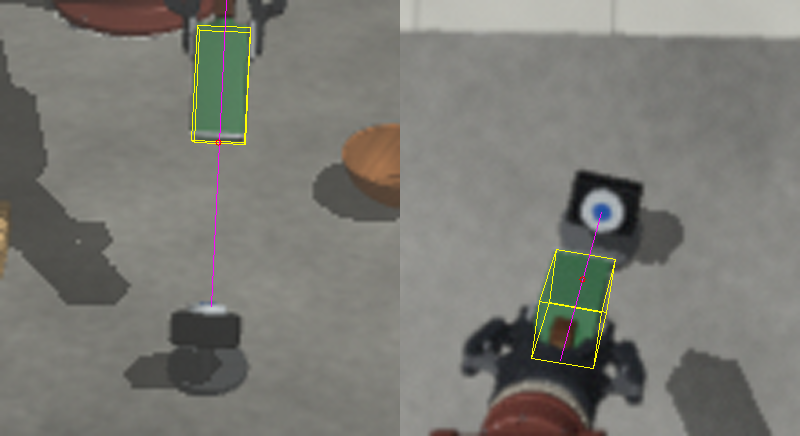

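The cruet's foot sits on the drawn line of sight (scene (219,142), top (583,280)). The wing still lies along the cruet's x, and the arm is still.

```bash
python3 -c "
from h import *
print(finish_job())"
```

```text
the job is handed in; nothing more can be done
None
```

The wing cap is shut, and I handed the job in with the cruet held still in front of the lens, underside facing it.

- **Cap:** I turned it clockwise with the cruet still in the caddy until the wrist torque rose to about 1 N m, which I took as the stop. A picture afterwards showed the wing lying along the caddy's long side.
- **Lift and hold:** I gripped the body at 70 N, lifted it straight out, tilted it about 35° and moved it onto the camera's axis.
- **Last checks:** By the arm's readings the tool was about 1 mm and 0.1° from the goal I had worked out. Joint speeds were near zero at 13 s. The model drawn over both pictures matched the cruet, with no slip visible.
- **Disagreements:** The two views put the lens about 9 mm apart sideways (y 0.008 m and 0.017 m). I used a value between them, corrected by how far each view misplaced the held cruet, so the sideways alignment may be off by a few millimetres. The camera's heading came from one edge of its body in a coarse picture and is good to about 2°.
- **Bystanders:** I did not touch the bowl, sieve, tagine base or camera, and no unexpected contact force showed.

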